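# Thread the guide rod through both bushings and hold it

### The job

Lift the steel guide rod out of its wooden cradle and thread it, red end first, through the yellow-collared bushing of the metal stand and then on through the brass-collared one, until the red end has just come fully out on the far side. Finish still gripping the rod there, at rest and in line with the bushings without pressing hard on them, so that a colleague can tighten the set screws; do not let go. Leave the paint pots, the tape roll and the brass weight where they are.

Things in the scene. Friction and masses are not known exactly. Their poses are not given: they have to be found in the camera images.
- rod: straight loose steel rod, 10 mm in diameter, 254 mm long, 0.17 kg +-15 %. Origin: its balance point, on its axis; its +x runs along it to the red end, tip at 140 mm. Last 20 mm red, the final 6 mm tapering to 5 mm diameter. Black knob, 20 mm wide, 100 to 114 mm behind the origin. Starts level in the cradle, axis 45 mm above the table, red end roughly to +y; grip from above at its origin
- rod_tip (a point): centre of the very tip of the rod's red end, 140 mm from the rod's origin; axes as the rod's
- cradle: wooden cradle fixed to the table: base 150 x 50 x 10 mm, two V-notched posts 62 mm either side of its middle, 12 mm thick, 51 mm high; free for fingers between them. Origin under the middle of the base; its +x runs along the rod lying in it, towards the red end. The rod's origin starts within 4 mm of being over the cradle's
- stand: stand fixed to the table: steel base 130 x 70 x 10 mm, two aluminium blocks 18 mm thick, 36 wide, top at 103 mm, 28 mm either side of the middle. In-line level bores, 13 mm wide, 2 mm chamfers, axis 85 mm up. Collar rings 3 mm thick: yellow where the rod enters (16 mm inside), brass where it leaves (15 mm inside). Origin under the base's middle; +x is the direction of insertion, roughly world +y
- entry (a point): centre of the outer face of the yellow collar, on the bore axis, 40 mm before the middle of the stand; +x is the direction of insertion
- between (a point): point on the bore axis midway between the two blocks, which are 38 mm apart; +x is the direction of insertion
- exit (a point): centre of the outer face of the brass collar, on the bore axis, 40 mm beyond the middle; +x points out, away from the stand
- pot_red: small paint pot, red with white lid, 35 mm across, 38 mm high, loose; leave alone. Origin under its middle
- pot_green: small paint pot, green with white lid, 35 mm across, 38 mm high, loose; leave alone. Origin under its middle
- tape: roll of masking tape lying flat, 100 mm across, 25 mm high, loose; leave alone. Origin under its middle
- weight: brass weight, 27 mm across, 43 mm high, loose; leave alone. Origin under its middle

How it is judged:
On the way, in this order (a step that is already met when the one before it is completed fails the run):
1. the rod has been lifted clear of the cradle (height (world z) of rod above 0.065 m and contact force between rod and cradle below 0.1 N), for 0.1 s.
2. the red tip has come through the yellow-collared bushing and is between the two blocks, the rod in line (x of rod_tip in the frame of between between -0.017 and 0.017 m and y of rod_tip in the frame of between between -0.006 and 0.006 m and z of rod_tip in the frame of between between -0.006 and 0.006 m and angle between the x axis of rod and the x axis of stand, either way round below 0.12 rad), for 0.05 s.
At the end, for the whole second after the job is handed in: From the yellow side the rod spans both bushings: tip 13 to 38 mm past the outer face of the brass collar, within 5 mm of the bore axis, rod within 0.06 rad of it and under 0.02 m/s; the fingers still grip it (over 1.5 N) and it presses on the stand with under 15 N (x of rod_tip in the frame of exit between 0.013 and 0.038 m and y of rod_tip in the frame of exit between -0.005 and 0.005 m and z of rod_tip in the frame of exit between -0.005 and 0.005 m and angle between the x axis of rod and the x axis of stand, either way round below 0.06 rad and contact force between the fingers and rod above 1.5 N and contact force between rod and stand below 15 N and linear speed of rod below 0.02 m/s); the arm keeps its last pose, push and grip.
It fails at once if a paint pot, the tape roll or the brass weight is moved more than 20 mm (distance of any of pot_red, pot_green, tape, weight from where it was at the start of the episode above 0.02 m).
It also fails if it takes over 51 s, if anything falls off the work surface, if the arm or the gripper's body presses on something with over 40 N, if the wrist force passes 120 N, or if a joint passes its speed limit or range.

### The arm

A 7-joint arm with a two-finger parallel gripper is mounted at the origin on the work surface; the furniture and walls round the work are solid. World frame = base frame: x ahead of the robot, y to its left, z up, the work surface at z = 0. Lengths are in m, angles in rad, forces in N, time in s.
With the tool pointing down it reaches from about 0.4 to 0.9 m from the base axis. Payload 5.5 kg.
Tool frame: the origin (TCP) lies at the very end of the fingers, on their centre line; the grasp point (between the pads) lies 19 mm behind it; z points along the fingers, y is the line along which they close (so a half turn about z gives the same grasp; the last joint's range is limited). The gripper opens to 92 mm and grips with 3 to 60 N. Pads are 19 mm wide; open, the fingers measure 130 mm over their backs; the gripper's body (75 mm by 190 mm) begins 47 mm behind the grasp point.
Start: joints at [1.497, 0.501, -0.427, 1.55, 0.221, 1.138, -0.21], TCP at [0.215, -0.613, 0.227] pointing down, gripper open.
Joint ranges: [-2.88, 2.88], [-0.31, 2.03], [-1.54, 1.56], [0.2, 2.42], [-1.41, 4.55], [0.19, 2.02], [-2.57, 2.57]. Speed limits (rad/s): [2.57, 2.57, 3.14, 3.14, 3.14, 3.14, 3.14].

### API

Orientations are given as a rotation vector (axis times angle).
In Python, from station import readout, eyes, bot gives the robot as it stands.
- The arm moves only by the tool move_arm, never from a script. Its argument "commands" is a list that holds one entry, the list of rows, each a list of 7 numbers: the turn, a rotation vector about the tool's x, y, z in degrees, then the shift along the tool's x, y, z in m, then the finger opening in m, from 0 to 0.0918. A call has exactly 5 rows; each row is the pose to reach, as a shift and turn from the pose commanded when the call began, along the tool's axes at that moment; what a row does not reach only later rows make up. A row lasts 1/8 s, in which the tool goes at most 62.5 mm and 10.7 degrees, less where a joint would pass 70% of its speed; a pose out of reach is approached as far as the arm can. A call with a gripper value outside its range is refused whole. The fingers move at their own pace and stop on an object; the grip force is fixed at half the most. Time passes only in rows, so rows that repeat a pose let the fingers close, or fill a call up. It gives the time, the measured TCP pose, the force, the opening and the grip force at its end, in the units of the state.
- readout.state(): the state, without advancing time (a new reading comes with each control period).
- eyes.capture(name): name is "scene" or "top" or "wrist"; returns the picture (480x640x3 uint8, red, green, blue); there is no depth.
- eyes.get_calibration(name): a dict with "camera_matrix" (3x3 intrinsics, pixels), "R" (3x3) and "t" (3): a world point X has camera coordinates R X + t; the wrist camera has in their place "mount" (4x4, takes a point from camera to tool coordinates, whose origin is the TCP and whose axes are the flange's). Camera axes: x right, y down, z forward; pixel columns grow to the right and rows downward; lengths in m; the calibration is good to about 2 mm. A picture is of the moment at which its call begins: read the wrist's pose just before it. get_calibration takes no time and is no camera call.
- bot.job_done(): hands the job in; it is judged then, once.
The state is a dict: "t": time; "joints": joint angles; "joint_velocities": joint speeds; "tau": joint torques, N m; "ee_pos": TCP position; "orientation": TCP orientation; "wrist_force": force on the tool from outside, world axes, zero at the start; "moment": the same for the moment, N m; "finger_gap": opening from 0.0 (shut) to 1.0 (fully open); "gripper_force": force on a finger pad.
Only numpy, scipy, OpenCV 4.12 (cv2) and the standard library are available. Lean on these libraries where they do the work, as an engineer would, in place of code of your own. Each camera call takes 0.05 s, during which the arm holds its last target. There are 200 camera calls.

## Working session

There is one attempt and no reset: what is moved stays moved. The work goes in short steps, Python scripts to look and compute and a tool call to move; the robot and the scene stay as the last step left them, time stands still between calls to the robot, and variables do not carry over. Pictures are saved under pics/ and viewed, at most 10 in all, crops included, and the job is handed in when it is done.

Besides the shell and the picture viewer there is one more tool, called after ">>>" as name(argument=value, ...), one argument or row to a line, values as JSON. move_arm: Moves the arm, as the interface text tells. Its arguments: {"type":"object","properties":{"commands":{"type":"array","items":{"type":"array","items":{"type":"array","items":{"type":"number"}}}}},"required":["commands"]}

```bash
mkdir -p pics; ls
python3 - <<'E'
from station import readout, eyes, bot
import cv2, numpy as np
s=readout.state(); print({k:np.round(v,3).tolist() for k,v in s.items()})
a=eyes.capture("scene"); b=eyes.capture("top")
for n,i in (("scene",a),("top",b)):
    cv2.imwrite(f"pics/{n}0.png",i[:,:,::-1]); c=eyes.get_calibration(n); print(n,{k:np.round(v,3).tolist() for k,v in c.items()})
print(np.round(eyes.get_calibration("wrist")["mount"],4).tolist(), eyes.get_calibration("wrist")["camera_matrix"])
E
```

```text
pics
{'t': 0.0, 'joints': [1.497, 0.502, -0.427, 1.551, 0.221, 1.138, -0.21], 'joint_velocities': [0.0, -0.0, 0.001, 0.001, -0.0, 0.001, 0.001], 'tau': [0.0, -56.659, -5.816, -27.911, -0.069, 0.031, 0.0], 'ee_pos': [0.215, -0.613, 0.226], 'orientation': [-3.095, -0.526, 0.0], 'wrist_force': [0.278, 0.078, 0.81], 'moment': [0.023, 0.017, -0.059], 'gripper_force': 0.0, 'finger_gap': 1.003}
scene {'camera_matrix': [[621.392, 0.0, 319.586], [0.0, 621.392, 231.989], [0.0, 0.0, 1.0]], 'R': [[-0.855, -0.519, 0.024], [-0.27, 0.405, -0.873], [0.443, -0.753, -0.487]], 't': [0.46, 0.19, 1.036]}
top {'camera_matrix': [[614.705, 0.0, 313.612], [0.0, 614.705, 235.173], [0.0, 0.0, 1.0]], 'R': [[-0.114, -0.993, -0.006], [-0.971, 0.112, -0.211], [0.211, -0.018, -0.977]], 't': [0.091, 0.498, 1.069]}
[[0.0009, -0.9583, -0.2858, 0.0768], [1.0, 0.0007, 0.0008, -0.0001], [-0.0006, -0.2858, 0.9583, -0.1587], [0.0, 0.0, 0.0, 1.0]] [[426.08572883   0.         316.69380838]
 [  0.         426.08572883 240.50348547]
 [  0.           0.           1.        ]]
```

View pics/top0.png

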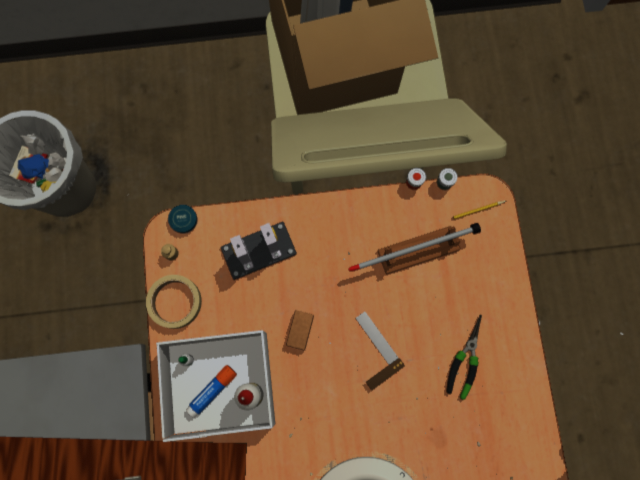

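View pics/scene0.png

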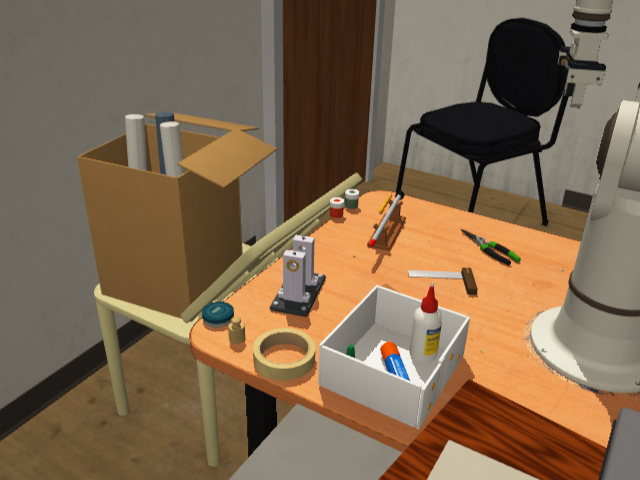

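The top view shows the rod from its red tip at about (352,268) to the knob at (476,229), and the stand at about (258,250) with its blocks near (238,245) and (268,235). The pots are at (416,178) and (447,178).

```bash
cat > h.py <<'E'
from station import readout, eyes, bot
import cv2, numpy as np
from scipy.spatial.transform import Rotation as Ro
def cam(name, s=None):
    c=eyes.get_calibration(name); K=np.array(c["camera_matrix"])
    if name=="wrist":
        M=np.array(c["mount"]); Rt=Ro.from_rotvec(s["orientation"]).as_matrix()
        return K, Rt@M[:3,:3], np.array(s["ee_pos"])+Rt@M[:3,3]
    R=np.array(c["R"]); return K, R.T, -R.T@np.array(c["t"])
def ray(C,uv):
    K,R,o=C; return o, R@np.linalg.solve(K,[uv[0],uv[1],1.])
def onz(C,uv,z):
    o,d=ray(C,uv); return o+d*(z-o[2])/d[2]
def proj(C,X):
    K,R,o=C; p=K@(R.T@(np.array(X)-o)); return p[:2]/p[2]
def blobs(mask,amin=15):
    n,_,st,ce=cv2.connectedComponentsWithStats(mask.astype(np.uint8)); return [(st[i,4],ce[i].round(1).tolist(),st[i,:4].tolist()) for i in range(1,n) if st[i,4]>=amin]
E
python3 - <<'E'
from h import *
b=cv2.imread("pics/top0.png")[:,:,::-1].astype(int); C=cam("top")
print("cam",C[2])
h=cv2.cvtColor(b.astype(np.uint8),cv2.COLOR_RGB2HSV)
red=(b[...,0]>150)&(b[...,1]<60)&(b[...,2]<60); print(blobs(red,6))
dark=(b.max(2)<50); dark[:200]=0; print(blobs(dark,30))
k=(476,229.5); t=(352,268)
K=onz(C,k,.045);T=onz(C,t,.045);print(K,T,np.linalg.norm(T-K))
c=b[210:285,210:305].astype(np.uint8)[:,:,::-1]; cv2.imwrite("pics/c1.png",cv2.resize(c,None,fx=8,fy=8,interpolation=cv2.INTER_NEAREST))
E
```

```text
cam [0.26841401 0.05431116 1.15026866]
[(np.int32(15), [354.6, 266.5], [351, 265, 8, 4]), (np.int32(120), [224.9, 374.6], [218, 367, 15, 16])]
[(np.int32(895), [65.7, 206.7], [21, 200, 86, 19]), (np.int32(127), [182.1, 226.8], [168, 216, 29, 17]), (np.int32(109), [47.1, 225.9], [40, 222, 16, 10]), (np.int32(35), [77.9, 225.5], [75, 222, 7, 7]), (np.int32(1662), [258.5, 252.6], [222, 223, 74, 57]), (np.int32(71), [475.5, 227.9], [471, 223, 10, 11]), (np.int32(33), [67.2, 228.7], [64, 225, 7, 9]), (np.int32(38), [450.6, 242.3], [448, 239, 7, 8]), (np.int32(67), [584.6, 250.0], [570, 248, 34, 6]), (np.int32(38), [559.4, 252.8], [552, 251, 17, 4]), (np.int32(35), [160.3, 287.6], [155, 282, 15, 14]), (np.int32(35), [131.9, 301.9], [119, 300, 24, 4]), (np.int32(95), [26.0, 314.0], [0, 311, 55, 7]), (np.int32(87), [475.0, 329.8], [469, 316, 12, 24]), (np.int32(354), [146.4, 389.1], [142, 345, 10, 96]), (np.int32(49), [165.4, 350.2], [161, 346, 8, 13]), (np.int32(237), [452.4, 374.1], [446, 357, 16, 37]), (np.int32(150), [470.8, 373.9], [465, 363, 12, 22]), (np.int32(80), [15.1, 444.6], [12, 437, 8, 22]), (np.int32(115), [46.7, 463.7], [43, 440, 7, 40]), (np.int32(316), [86.8, 457.5], [79, 440, 14, 40]), (np.int32(31), [128.3, 447.2], [127, 441, 4, 13]), (np.int32(84), [3.3, 455.8], [0, 443, 8, 26]), (np.int32(125), [196.3, 456.5], [194, 443, 6, 28]), (np.int32(119), [212.8, 452.8], [209, 443, 8, 27]), (np.int32(199), [238.3, 455.6], [233, 443, 13, 37]), (np.int32(35), [184.5, 456.0], [184, 444, 2, 24]), (np.int32(74), [110.9, 469.0], [109, 447, 7, 33]), (np.int32(33), [29.8, 456.9], [28, 448, 4, 19]), (np.int32(47), [161.3, 460.6], [158, 455, 7, 12]), (np.int32(46), [62.8, 473.2], [61, 465, 4, 15])]
[ 0.48296411 -0.26444091  0.045     ] [ 0.43802576 -0.0287307   0.045     ] 0.239955749317029
```

View pics/c1.png

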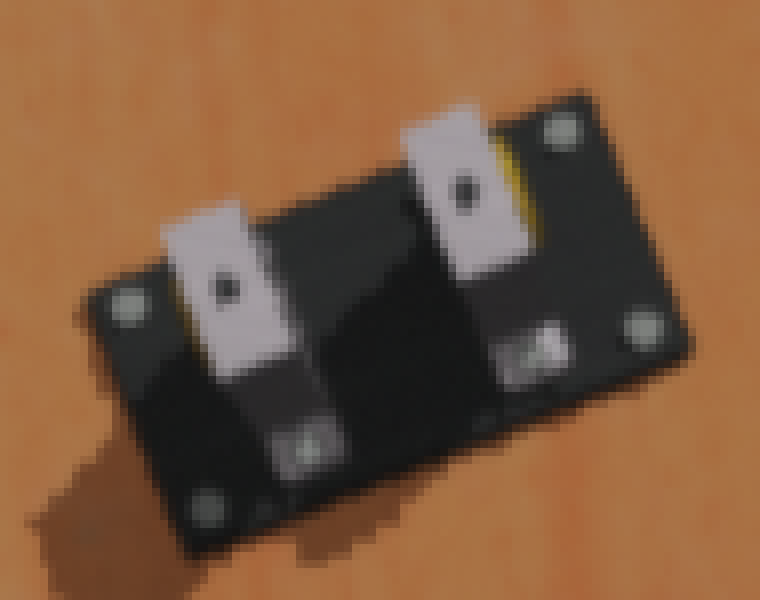

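The crop shows the set-screw holes at crop (466,192) on the yellow side and (227,290) on the brass side. The base screws are at (563,131), (130,306), (208,507) and (645,330).

```bash
cat >> h.py <<'E'
def toolmove(s,pos,yaw_dir):
    """tool x along yaw_dir (world xy angle), z down; returns rotvec deg & shift in the tool frame"""
    R=Ro.from_rotvec(s["orientation"]); best=None
    for a in (yaw_dir,yaw_dir+np.pi):
        x=np.array([np.cos(a),np.sin(a),0]); z=np.array([0,0,-1.]); T=Ro.from_matrix(np.c_[x,np.cross(z,x),z])
        q=(R.inv()*T).as_rotvec(degrees=True)
        if best is None or np.linalg.norm(q)<np.linalg.norm(best): best=q
    return best.round(2), R.inv().apply(np.array(pos)-s["ee_pos"]).round(4)
E
python3 - <<'E'
from h import *
C=cam("top"); f=lambda p,z: onz(C,(p[0]/8+209.5,p[1]/8+209.5),z)
Y=f((466,192),.103);B=f((227,290),.103)
sc=[f(p,.012) for p in ((563,131),(130,306),(208,507),(645,330))]
print("Y",Y,"B",B,"d",np.linalg.norm(Y-B),"mid",(Y+B)/2,"yaw",np.degrees(np.arctan2(*(B-Y)[1::-1])))
print("base mid",np.mean(sc,0), "yaw",[np.degrees(np.arctan2(*v[1::-1])) for v in (sc[1]-sc[0],sc[2]-sc[3])])
K=onz(C,(475.5,228.5),.045);T=onz(C,(351.5,267.5),.045);d=(T-K)/np.linalg.norm(T-K)
print("rod origin by knob",K+d*.107,"by tip",T-d*.14,"yaw",np.degrees(np.arctan2(d[1],d[0])))
for n,p,z in (("pr",(416,176),.038),("pg",(447,176),.038)): print(n,onz(C,p,z))
s=readout.state(); print(Ro.from_rotvec(s["orientation"]).as_matrix().round(3).tolist())
E
```

```text
Y [0.50637685 0.11389614 0.103     ] B [0.49065667 0.16763419 0.103     ] d 0.055990194048495645 mid [0.49851676 0.14076517 0.103     ] yaw 106.30597336114023
base mid [0.49898387 0.14053719 0.012     ] yaw [np.float64(106.02668563467964), np.float64(105.87729209294444)]
rod origin by knob [ 0.46450092 -0.15881599  0.045     ] by tip [ 0.46577557 -0.16536836  0.045     ] yaw 101.00840052648665
pr [ 0.59959357 -0.17158317  0.038     ]
pg [ 0.59283507 -0.22966452  0.038     ]
[[0.944, 0.331, -0.001], [0.331, -0.944, 0.002], [0.0, -0.002, -1.0]]
```

Run:
```python
from h import *
s=readout.state(); print(toolmove(s,(.465,-.162,.20),np.radians(101)))
```

```text
(array([-8.00e-02, -7.00e-02, -8.17e+01]), array([ 0.3854, -0.3427,  0.0264]))
```

>>> move_arm(
  commands=[
    [[0, 0, -8, 0.038, -0.034, 0.003, 0.0918], [0, 0, -17, 0.077, -0.068, 0.005, 0.0918], [0, 0, -25, 0.116, -0.102, 0.008, 0.0918], [0, 0, -33, 0.154, -0.136, 0.01, 0.0918], [0, 0, -41, 0.193, -0.171, 0.013, 0.0918]],
  ],
)

```text
t: 0.72
ee_pos: [0.3409, -0.3867, 0.2135]
orientation: [-2.713, -1.584, 0.0]
wrist_force: [1.0, 0.2, 0.5]
finger_gap: 1.0
gripper_force: 0.0
```

Run:
```python
from h import *
s=readout.state(); print(s["t"],s["ee_pos"],s["joints"],toolmove(s,(.465,-.162,.20),np.radians(101)))
```

```text
0.725 [ 0.3408808  -0.38669869  0.21347402] [ 1.37236246  0.31275835 -0.68398807  1.89271139  0.23091963  1.01565653
  0.07526886] (array([-1.000e-02, -0.000e+00, -4.045e+01]), array([ 0.2567, -0.0024,  0.0135]))
```

>>> move_arm(
  commands=[
    [[0, 0, -10, 0.06, 0, 0.003, 0.0918], [0, 0, -20, 0.12, -0.001, 0.006, 0.0918], [0, 0, -30, 0.18, -0.002, 0.01, 0.0918], [0, 0, -40, 0.24, -0.002, 0.013, 0.0918], [0, 0, -40.4, 0.255, -0.002, 0.013, 0.0918]],
  ],
)

```text
t: 1.35
ee_pos: [0.4665, -0.1613, 0.2007]
orientation: [-1.995, -2.426, -0.003]
wrist_force: [-0.3, 0.2, 0.4]
finger_gap: 0.998
gripper_force: 0.0
```

Run:
```python
from h import *
eyes.capture("top")
s=readout.state(); w=eyes.capture("wrist"); print(s["t"],s["ee_pos"],s["joints"],s["orientation"],np.abs(s["joint_velocities"]).max())
cv2.imwrite("pics/w1.png",w[:,:,::-1]); print(proj(cam("wrist",s),(.465,-.162,.045)))
```

```text
1.4 [ 0.46664773 -0.1615468   0.20082068] [ 1.05484212  0.34740513 -0.91926307  1.95040666  0.32542527  0.99913002
  0.17751081] [-1.997588   -2.42424174 -0.00313511] 0.04781378278873469
[314.78230917 220.01118569]
```

View pics/w1.png

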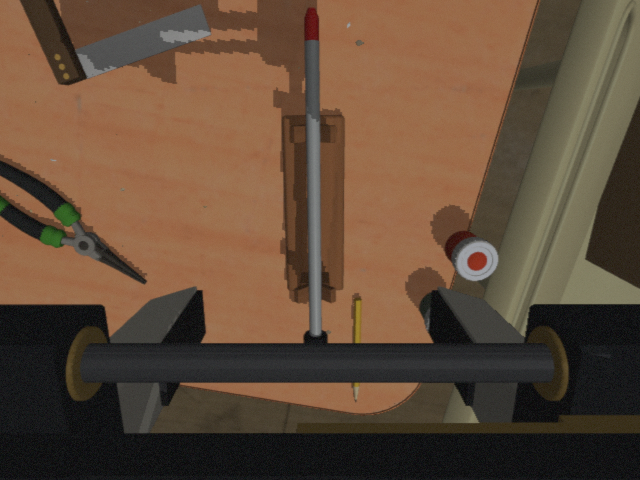

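The wrist view shows the rod running from its tip at (312,9) to the knob's front edge at about (316,332), with no obstacle in the cradle gap.

Run:
```python
from h import *
w=cv2.imread("pics/w1.png")[:,:,::-1].astype(int)
s=dict(ee_pos=[.46664773,-.1615468,.20082068],orientation=[-1.997588,-2.42424174,-.00313511]); C=cam("wrist",s)
g=(w.max(2)-w.min(2)<22)&(w.max(2)>60)
P=[]
for v in range(60,325,6):
    u=[x for x in range(300,330) if g[v,x]]
    if u: P.append(((min(u)+max(u))/2,v,len(u)))
print(P[::6])
X=np.array([onz(C,p[:2],.045) for p in P]); vx,vy,x0,y0=cv2.fitLine(X[:,:2].astype(np.float32),cv2.DIST_HUBER,0,.01,.01).ravel()
d=np.array([vx,vy])*np.sign(vy); print("yaw",np.degrees(np.arctan2(d[1],d[0])))
T=onz(C,(312,9.),.045)[:2]; K=onz(C,(316,332),.055)[:2]
print(T,K,np.linalg.norm(T-K)); 
c=np.array([x0,y0])
for n,o in (("tip",T-d*.14),("knob",K+d*.1)): print(n,c+d*((o-c)@d))
# red band boundary at +120
print("band",onz(C,(312.5,40),.05)[:2]-d*.12)
st=readout.state(); print(toolmove(st,(.465,-.16,.026),np.arctan2(d[1],d[0])))
```

```text
[(312.5, 60, 12), (312.5, 96, 12), (313.0, 132, 13), (313.0, 168, 13), (313.0, 204, 13), (314.0, 240, 13), (315.0, 276, 13), (315.0, 312, 11)]
yaw 101.6635
[ 0.4357186  -0.02104763] [ 0.48302383 -0.24941992] 0.23322025366461352
tip [ 0.46346576 -0.15827159]
knob [ 0.46209513 -0.15163178]
band [ 0.46405857 -0.15773546]
(array([ 0.01, -0.04, -0.81]), array([4.000e-03, 1.000e-04, 1.746e-01]))
```

Run:
```python
from h import *
st=readout.state(); print(toolmove(st,(.464,-.159,.026),np.radians(101.5)))
```

```text
(array([ 0.01, -0.04, -0.65]), array([ 0.0052, -0.0007,  0.1746]))
```

>>> move_arm(
  commands=[
    [[0, 0, -0.6, 0.005, -0.001, 0.05, 0.0918], [0, 0, -0.6, 0.005, -0.001, 0.1, 0.0918], [0, 0, -0.6, 0.005, -0.001, 0.14, 0.0918], [0, 0, -0.6, 0.005, -0.001, 0.165, 0.0918], [0, 0, -0.6, 0.005, -0.001, 0.1745, 0.0918]],
  ],
)

```text
t: 2.08
ee_pos: [0.4611, -0.163, 0.0245]
orientation: [-1.995, -2.423, 0.004]
wrist_force: [0.1, 0.1, 0.5]
finger_gap: 1.0
gripper_force: 0.0
```

>>> move_arm(
  commands=[
    [[0, 0, 0, 0, 0, 0, 0.04], [0, 0, 0, 0, 0, 0, 0.02], [0, 0, 0, 0, 0, 0, 0], [0, 0, 0, 0, 0, 0, 0], [0, 0, 0, 0, 0, 0, 0]],
  ],
)

```text
t: 2.7
ee_pos: [0.4634, -0.1612, 0.0266]
orientation: [1.992, 2.429, 0.0]
wrist_force: [0.4, 0.3, -0.2]
finger_gap: 0.505
gripper_force: 0.0
```

>>> move_arm(
  commands=[
    [[0, 0, 0, 0, 0, 0, 0], [0, 0, 0, 0, 0, 0, 0], [0, 0, 0, 0, 0, 0, 0], [0, 0, 0, 0, 0, 0, 0], [0, 0, 0, 0, 0, 0, 0]],
  ],
)

```text
t: 3.32
ee_pos: [0.4643, -0.1608, 0.0265]
orientation: [1.991, 2.429, 0.002]
wrist_force: [2.7, 0.4, -0.8]
finger_gap: 0.098
gripper_force: 30.0
```

>>> move_arm(
  commands=[
    [[0, 0, 0, 0, 0, -0.005, 0], [0, 0, 0, 0, 0, -0.015, 0], [0, 0, 0, 0, 0, -0.03, 0], [0, 0, 0, 0, 0, -0.045, 0], [0, 0, 0, 0, 0, -0.055, 0]],
  ],
)

```text
t: 3.95
ee_pos: [0.4636, -0.1614, 0.0827]
orientation: [1.991, 2.428, 0.0]
wrist_force: [0.2, 0.3, -0.5]
finger_gap: 0.098
gripper_force: 30.0
```

```bash
cat > look.py <<'E'
from h import *
# tip of rod vs stand from the top camera; prints pose and pre-entry target
import sys
z=float(sys.argv[2])
s=readout.state(); b=eyes.capture("top"); C=cam("top"); cv2.imwrite(f"pics/{sys.argv[1]}.png",b[:,:,::-1]); b=b.astype(int)
R=Ro.from_rotvec(s["orientation"]).as_matrix(); x=R[:,0]
print("t",s["t"],"tcp",np.round(s["ee_pos"],4),"yaw",np.degrees(np.arctan2(x[1],x[0])),"pitch",np.degrees(x[2]),"roll",np.degrees(R[2,1]),"F",np.round(s["wrist_force"],1),"M",np.round(s["moment"],2))
M=(b[...,0]>90)&(b[...,1]<60)&(b[...,2]<60)&(b[...,0]>2.2*b[...,1]); M[:190]=0; M[320:]=0
for bl in blobs(M,5): print("red",bl,onz(C,bl[1],z).round(4))
E
python3 look.py top2 .1
python3 - <<'E'
from h import *
s=readout.state();a=np.radians(106); u=np.array([np.cos(a),np.sin(a),0]); m=np.array([.4988,.1407,0])
w=eyes.capture("wrist");cv2.imwrite("pics/w2.png",w[:,:,::-1])
p=m-u*(.04+.14+.03)+[0,0,.0665]; print(p,toolmove(s,p,a))
E
```

```text
t 3.95 tcp [ 0.4636 -0.1614  0.0827] yaw 101.28804413393422 pitch -0.060666549825954826 roll 0.06141954743216827 F [ 0.2  0.3 -0.5] M [ 0.   -0.15 -0.01]
red (np.int32(65), [355.6, 262.7], [350, 259, 12, 8]) [ 0.4381 -0.032   0.1   ]
[ 0.55668384 -0.06116496  0.0665    ] (array([ 0.11,  0.11, -4.71]), array([0.0803, 0.1102, 0.0171]))
```

>>> move_arm(
  commands=[
    [[0.1, 0.1, -1, 0.016, 0.022, 0, 0], [0.1, 0.1, -2, 0.036, 0.05, 0.005, 0], [0.1, 0.1, -3.5, 0.056, 0.08, 0.01, 0], [0.1, 0.1, -4.5, 0.074, 0.102, 0.016, 0], [0.1, 0.1, -4.7, 0.08, 0.11, 0.017, 0]],
  ],
)

```text
t: 4.68
ee_pos: [0.5557, -0.059, 0.0637]
orientation: [-1.885, -2.508, -0.001]
wrist_force: [-0.8, 0.3, -1.6]
finger_gap: 0.093
gripper_force: 30.0
```

>>> move_arm(
  commands=[
    [[0, 0, 0, 0, 0, 0, 0], [0, 0, 0, 0, 0, 0, 0], [0, 0, 0, 0, 0, 0, 0], [0, 0, 0, 0, 0, 0, 0], [0, 0, 0, 0, 0, 0, 0]],
  ],
)

```text
t: 5.3
ee_pos: [0.5553, -0.0615, 0.0643]
orientation: [-1.89, -2.507, 0.001]
wrist_force: [1.1, 0.1, -1.5]
finger_gap: 0.096
gripper_force: 30.0
```

```bash
python3 look.py top3 .085
python3 - <<'E'
from h import *
s=readout.state();a=np.radians(106); u=np.array([np.cos(a),np.sin(a),0]); m=np.array([.4988,.1407,0])
w=eyes.capture("wrist");cv2.imwrite("pics/w3.png",w[:,:,::-1])
p=m-u*(.04+.14+.03)+[0,0,.0665]; print(p,toolmove(s,p,a))
b=eyes.capture("scene");
t=cv2.imread("pics/top3.png")[205:280,215:345];c=b[:,:,::-1][215:330,240:400]
cv2.imwrite("pics/c3.png",np.vstack([cv2.resize(t,(780,450)),]));cv2.imwrite("pics/s3.png",cv2.resize(c,(800,575)))
E
```

```text
t 5.3 tcp [ 0.5553 -0.0615  0.0643] yaw 105.96414777225567 pitch 0.08986430003369796 roll -0.09293747731855463 F [ 1.1  0.1 -1.5] M [ 0.01 -0.13  0.  ]
red (np.int32(53), [295.5, 225.8], [291, 222, 10, 8]) [0.5187 0.0645 0.085 ]
[ 0.55668384 -0.06116496  0.0665    ] (array([-0.09, -0.1 , -0.03]), array([-0.0002,  0.0014, -0.0022]))
```

View pics/c3.png

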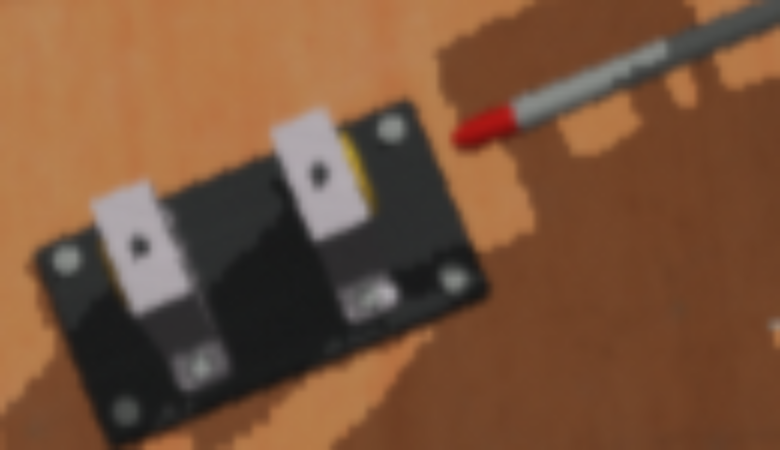

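View pics/s3.png

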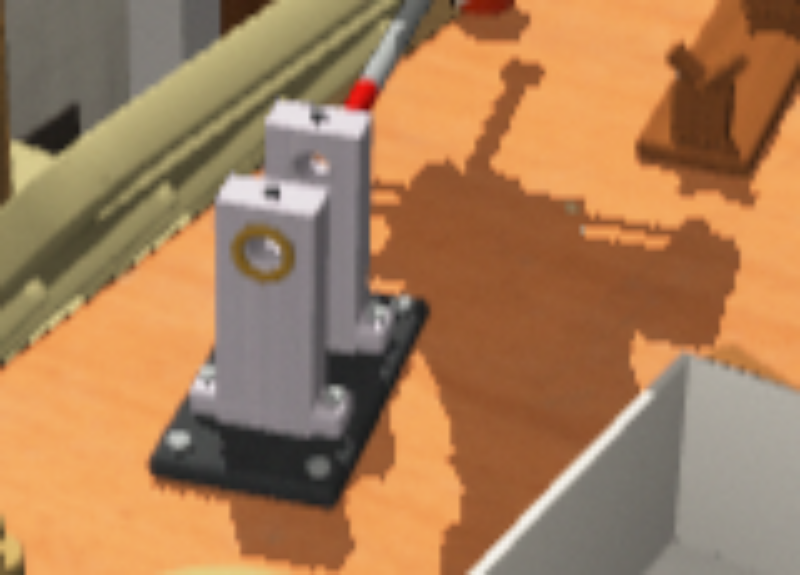

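The top crop shows the rod nearly in line with the bores, with its red/grey boundary at crop (515,108). In the scene crop that boundary is at about (372,82), and the tip is still short of the yellow block.

Run:
```python
from h import *
A=cam("top");B=cam("scene")
def tri(p,q):
    o1,d1=ray(A,p);o2,d2=ray(B,q); k=np.linalg.lstsq(np.c_[d1,-d2],o2-o1,rcond=None)[0]
    a=o1+k[0]*d1;b=o2+k[1]*d2; return ((a+b)/2).round(4),np.linalg.norm(a-b).round(4)
f=lambda p:(p[0]/6+214.5,p[1]/6+204.5); g=lambda p:(p[0]/5+239.5,p[1]/5+214.5)
print("band",tri(f((515,108)),g((372,82))))
print("setscrews",tri(f((319,173)),g((319,117))),tri(f((140,246)),g((273,191))))
b=cv2.imread("pics/top3.png").astype(int)
P=[]
for u in range(303,340,3):
    col=b[205:235,u]; v=[i for i in range(30) if col[i].max()-col[i].min()<30 and col[i].max()>75]
    if v: P.append(onz(A,(u,205+(min(v)+max(v))/2),.085)[:2])
vx,vy,x0,y0=cv2.fitLine(np.array(P,np.float32),cv2.DIST_HUBER,0,.01,.01).ravel(); print("rod yaw",np.degrees(np.arctan2(vy,vx)),len(P))
s=readout.state(); print(s["t"],s["ee_pos"],s["joint_velocities"].round(3))
```

```text
band (array([0.5222, 0.0546, 0.0846]), np.float64(0.0035))
setscrews (array([0.5067, 0.114 , 0.1018]), np.float64(0.0005)) (array([0.4911, 0.1677, 0.1027]), np.float64(0.0001))
rod yaw -71.89744 13
5.45 [ 0.5553671  -0.06116175  0.06429267] [-0.004  0.001 -0.001 -0.002 -0.001  0.001 -0.   ]
```

>>> move_arm(
  commands=[
    [[0, 0, 0, 0, 0.0016, -0.0018, 0], [0, 0, 0, 0.01, 0.0016, -0.0018, 0], [0, 0, 0, 0.02, 0.0016, -0.0018, 0], [0, 0, 0, 0.026, 0.0016, -0.0018, 0], [0, 0, 0, 0.03, 0.0016, -0.0018, 0]],
  ],
)

```text
t: 6.08
ee_pos: [0.5484, -0.031, 0.0661]
orientation: [-1.888, -2.508, 0.0]
wrist_force: [0.2, 0.6, -2.1]
finger_gap: 0.095
gripper_force: 30.0
```

```bash
python3 look.py top4 .085
python3 - <<'E'
from h import *
b=eyes.capture("scene"); t=cv2.imread("pics/top4.png")[205:265,225:325];c=b[:,:,::-1][215:285,270:340]
cv2.imwrite("pics/c4.png",np.hstack([cv2.resize(t,(500,300)),cv2.resize(c,(300,300))]))
s=readout.state();a=np.radians(106);u=np.array([np.cos(a),np.sin(a)]);r=np.array(s["ee_pos"])[:2]-[.4988,.1407];print("along",r@u,"lat(+tool y)",r@[u[1],-u[0]])
E
```

```text
t 6.075 tcp [ 0.5484 -0.031   0.0661] yaw 106.05597911635668 pitch 0.10555763476324533 roll -0.09830891260902544 F [ 0.2  0.6 -2.1] M [-0.06 -0.1  -0.04]
red (np.int32(41), [279.3, 231.0], [275, 228, 10, 7]) [0.5126 0.0941 0.085 ]
along -0.17886715783643214 lat(+tool y) 0.0004066672110066344
```

View pics/c4.png

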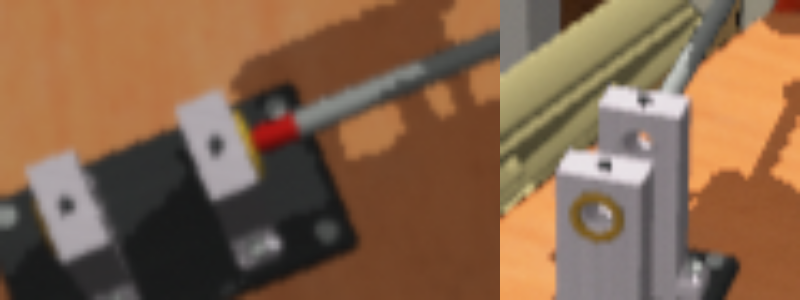

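The red tip, at about (255,137) in the left half, is just at the yellow collar. It is in line and the forces are low.

>>> move_arm(
  commands=[
    [[0, 0, 0, 0.004, 0, 0, 0], [0, 0, 0, 0.008, 0, 0, 0], [0, 0, 0, 0.012, 0, 0, 0], [0, 0, 0, 0.016, 0, 0, 0], [0, 0, 0, 0.02, 0, 0, 0]],
  ],
)

```text
t: 6.8
ee_pos: [0.5431, -0.0123, 0.0661]
orientation: [-1.889, -2.507, 0.0]
wrist_force: [-0.1, -0.2, -1.7]
finger_gap: 0.096
gripper_force: 30.0
```

```bash
python3 look.py top5 .085
```

```text
t 6.8 tcp [ 0.5431 -0.0123  0.0661] yaw 106.00251219329039 pitch 0.10586530881416592 roll -0.09170720191208186 F [-0.1 -0.2 -1.7] M [ 0.02 -0.11  0.02]
```

>>> move_arm(
  commands=[
    [[0, 0, 0, 0.005, 0, 0, 0], [0, 0, 0, 0.01, 0, 0, 0], [0, 0, 0, 0.015, 0, 0, 0], [0, 0, 0, 0.019, 0, 0, 0], [0, 0, 0, 0.019, 0, 0, 0]],
  ],
)

```text
t: 7.48
ee_pos: [0.5378, 0.0062, 0.0662]
orientation: [-1.888, -2.508, 0.0]
wrist_force: [-0.5, 0.2, -1.3]
finger_gap: 0.096
gripper_force: 30.0
```

```bash
python3 look.py top6 .085
python3 - <<'E'
from h import *
b=eyes.capture("scene"); t=cv2.imread("pics/top6.png")[205:265,225:325];c=b[:,:,::-1][215:285,270:340]
cv2.imwrite("pics/c6.png",np.hstack([cv2.resize(t,(500,300)),cv2.resize(c,(300,300))]))
s=readout.state();a=np.radians(106);u=np.array([np.cos(a),np.sin(a)]);r=np.array(s["ee_pos"])[:2]-[.4988,.1407];print("along",r@u,"lat(+tool y)",r@[u[1],-u[0]])
E
```

```text
t 7.475 tcp [0.5378 0.0062 0.0662] yaw 106.04743244546208 pitch 0.11007335413767647 roll -0.08854971950166116 F [-0.5  0.2 -1.3] M [-0.03 -0.12 -0.02]
red (np.int32(45), [257.6, 239.4], [253, 236, 11, 7]) [0.5019 0.1338 0.085 ]
along -0.140670222594677 lat(+tool y) 0.00038122076138747573
```

View pics/c6.png

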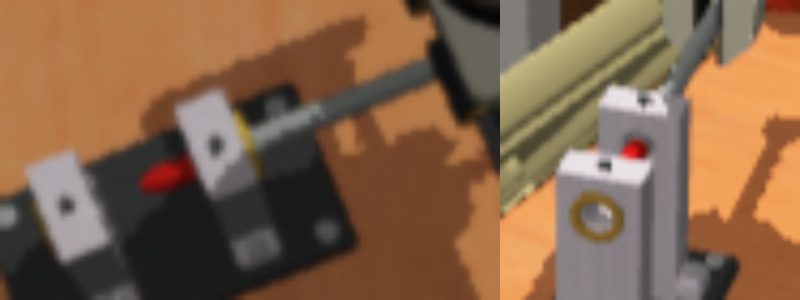

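The red tip, at about (145,185) in the left half, is between the blocks and in line. Continuing through the brass bushing.

>>> move_arm(
  commands=[
    [[0, 0, 0, 0.005, 0, 0, 0], [0, 0, 0, 0.01, 0, 0, 0], [0, 0, 0, 0.015, 0, 0, 0], [0, 0, 0, 0.02, 0, 0, 0], [0, 0, 0, 0.024, 0, 0, 0]],
  ],
)

```text
t: 8.2
ee_pos: [0.5312, 0.0293, 0.0662]
orientation: [-1.889, -2.507, 0.0]
wrist_force: [0.5, 0.5, -2.5]
finger_gap: 0.098
gripper_force: 30.0
```

>>> move_arm(
  commands=[
    [[0, 0, 0, 0.004, 0, 0, 0], [0, 0, 0, 0.008, 0, 0, 0], [0, 0, 0, 0.012, 0, 0, 0], [0, 0, 0, 0.016, 0, 0, 0], [0, 0, 0, 0.02, 0, 0, 0]],
  ],
)

```text
t: 8.82
ee_pos: [0.5257, 0.0482, 0.0662]
orientation: [-1.889, -2.507, 0.0]
wrist_force: [0.3, 0.1, -1.5]
finger_gap: 0.098
gripper_force: 30.0
```

>>> move_arm(
  commands=[
    [[0, 0, 0, 0.005, 0, 0, 0], [0, 0, 0, 0.01, 0, 0, 0], [0, 0, 0, 0.015, 0, 0, 0], [0, 0, 0, 0.019, 0, 0, 0], [0, 0, 0, 0.02, 0, 0, 0]],
  ],
)

```text
t: 9.45
ee_pos: [0.5201, 0.0677, 0.0663]
orientation: [-1.888, -2.508, 0.0]
wrist_force: [0.9, -0.5, -1.5]
finger_gap: 0.096
gripper_force: 30.0
```

>>> move_arm(
  commands=[
    [[0, 0, 0, 0, 0, 0, 0], [0, 0, 0, 0, 0, 0, 0], [0, 0, 0, 0, 0, 0, 0], [0, 0, 0, 0, 0, 0, 0], [0, 0, 0, 0, 0, 0, 0]],
  ],
)

```text
t: 10.07
ee_pos: [0.5203, 0.0672, 0.0663]
orientation: [-1.889, -2.507, 0.0]
wrist_force: [1.2, 0.4, -1.6]
finger_gap: 0.094
gripper_force: 30.0
```

```bash
python3 look.py top7 .085
python3 - <<'E'
from h import *
b=eyes.capture("scene"); t=cv2.imread("pics/top7.png")[215:275,205:305];c=b[:,:,::-1][215:285,270:340]
cv2.imwrite("pics/c7.png",np.hstack([cv2.resize(t,(500,300)),cv2.resize(c,(300,300))]))
s=readout.state();a=np.radians(106);u=np.array([np.cos(a),np.sin(a)]);r=np.array(s["ee_pos"])[:2]-[.4988,.1407];print("along",r@u,"lat(+tool y)",r@[u[1],-u[0]])
E
```

```text
t 10.075 tcp [0.5203 0.0672 0.0663] yaw 105.99394376918376 pitch 0.10213858940769355 roll -0.09416826615989574 F [ 1.2  0.4 -1.6] M [-0.05 -0.1   0.  ]
red (np.int32(47), [224.9, 253.0], [220, 250, 11, 7]) [0.4841 0.1935 0.085 ]
along -0.07654045808848303 lat(+tool y) 0.0003836180417237431
```

View pics/c7.png

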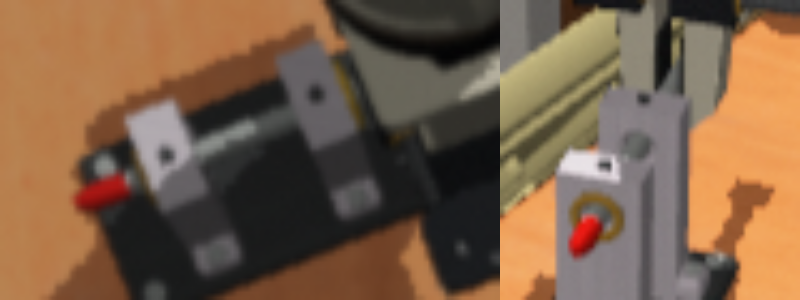

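The tip is about 25 mm past the brass collar, centred, with low forces and the arm at rest. Handing in.

```bash
python3 -c "
from station import bot; print(bot.job_done())"
```

```text
the job is handed in; nothing more can be done
None
```

The rod is threaded red end first through both bushings, with its tip about 25 mm past the brass collar, and is still gripped, at rest and in line with low forces; the job was handed in at about 10 s, with no verdict returned.

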